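Stand the bench multimeter up on its kickstand

TASK

The multimeter is lying face down on the bench mat with its kickstand folded into its back. While it lies there, swing the kickstand fully open to its stop; then tip the meter up over its bottom end, keeping that end on the mat, and leave it standing on the mat, leaning back on the kickstand. Leave the bottle, the dish and the reel where they are.

Things in the scene. Friction and masses are not known exactly. Their poses are not given: they have to be found in the camera images.
- mat: thin black bench mat, fixed, 420 (x) x 600 (y) x 4 mm thick; origin at the centre of its underside, its top is 4 above the origin
- meter: multimeter in a dark teal boot, lying face down, about 0.36 kg, body 150 long (x -75 to +75), 66 wide (y), 40 mm thick (z). Origin: centre of the face, which rests on the mat by its rim (dial sunk inside); x points to the bottom end, -x to the head, z out of the back. An overhanging lip juts from the head (see point lip_edge). It stands on its flat bottom end when tipped by 90 degrees
- bottom_front (a point): middle of the edge between the bottom end and the face: meter x = 75, z = 0 (mm); the meter turns about this edge as its head is raised
- bottom_back (a point): middle of the edge between the bottom end and the back: meter x = 75, z = 40 (mm). Tipped about 14 degrees past upright the meter falls back about this edge, onto the open kickstand, and then leans back about 29 degrees from upright
- lip_edge (a point): outer lower edge, at mid-width, of the head's full-width lip (meter x = -99, z = 26). The lip fills x -99 to -75, z 26 to 40: while the meter lies, the gap under it is 26 mm high and 24 deep, and a fingertip tilted about 40 degrees can reach in to raise the head
- kickstand (a joint): kickstand angle, rad: 0 folded flush in the back, 0.95 fully open at its stop. Aluminium plate 42 wide, 4 mm thick, hinged across the meter at x = -25, z = 38: a 97 long arm runs towards the bottom end and swings up and over towards the head as it opens. The hinge is stiff (0.03 N m), stays where it is left; pushing past the stop drags the meter
- stand_foot (a point): middle of the free end of the kickstand's arm, 97 mm from the hinge. It moves on an arc about the hinge, so a finger that pushes it from the bottom-end side must rise with it or it jams; it must rest on the mat when the meter leans on it
- stand_tail (a point): on the outer face of the kickstand's 20 mm long tail, which runs from the hinge towards the head; this point is 15 from the hinge. The stand is a rocker: pressing the tail (5 to 10 N) down into the well beneath it (meter x -59 to -20, 45 wide, 19 mm deep) raises the arm's free end so it can be caught and swung on
- bottle: bystander: small solvent bottle, 44 mm diameter, 85 high; origin at the centre of its foot
- dish: bystander: low steel screw dish, 80 mm diameter, 22 high; origin at the centre of its foot
- reel: bystander: small black and steel reel lying flat, 56 mm diameter, 30 high; origin at the centre of its underside

How it is judged:
By the outcome, as a careful person would: the job done as asked, in the order asked, and still so for the second after the job is handed in, with the robot touching nothing.
It also fails if it takes over 72 s, if anything falls off the work surface, if the arm or the gripper's body presses on something with over 40 N, if the wrist force passes 120 N, or if a joint passes its speed limit or range.

ROBOT

A 6-joint arm with a two-finger parallel gripper is mounted at the origin on the work surface. World frame = base frame: x ahead of the robot, y to its left, z up, the work surface at z = 0. Lengths are in m, angles in rad, forces in N, time in s.
With the tool pointing down it reaches from about 0.275 to 0.825 m from the base axis. Payload 4.9 kg.
Tool frame: the origin (TCP) lies midway between the tips of the shut fingers; the grasp point (between the pads) lies 19 mm behind it (grip_point_offset is the distance from the TCP to the grasp point, in m); z points along the fingers, y is the line along which they close (so a half turn about z gives the same grasp; the last joint's range is limited). The gripper opens to 85 mm and grips with 20 to 120 N. Pads are 22 mm wide; open, the fingers measure 114 mm over their backs; the gripper's body (76 mm by 85 mm) begins 54 mm behind the grasp point. The pads swing forward as they close: fully open they stand 13 mm farther back than shut.
Start: joints at [1.031, 0.326, -0.193, 1.052, 0, 1.437], TCP at [0.217, 0.505, 0.231] pointing down, gripper open.
Joint ranges: [-2.65, 2.65], [-0.97, 1.79], [-1.3, 1.35], [-1.93, 2.1], [-1.47, 1.37], [-3.14, 3.14]. Speed limits (rad/s): [2.57, 2.57, 3.14, 3.14, 3.14, 3.14].

INTERFACE

Orientations are given as a rotation vector (axis times angle).
In Python, from cell import * gives the robot as it stands. Calls block until the motion is done:
- movep(position, orientation): joint-space move of the TCP to a pose.
- move_l(position, velocity=0.15, rot=None, until_force=None): straight line of the TCP; rot=None keeps the orientation; velocity is the mean speed in m/s. With until_force (N) it stops when the force on the tool has changed by that much, and returns True; else False.
- set_joints(angles): joint-space move.
- let_go() and grab(newtons=None): open the fingers fully, or close them until they stop; newtons is the grip in N (None keeps the last).
- sleep(seconds).
- ik(position, orientation): joint angles nearest the present ones, or None.
- get_state(): the state.
- grab_frame(name): name is "side" or "top" or "wrist"; returns a dict with "img" (420x560x3 uint8, red, green, blue), "fx", "fy", "cx", "cy" (pixels), "cam_to_world" (4x4, takes a point from camera to world coordinates); the wrist camera has in their place "T_tool_cam" (4x4, takes a point from camera to tool coordinates, whose origin is the TCP and whose axes are the flange's). Camera axes: x right, y down, z forward; pixel columns grow to the right and rows downward; lengths in m; the calibration is good to about 2 mm. A picture is of the moment at which its call begins: read the wrist's pose just before it. There is no depth.
A pose or a line that the arm cannot do raises MotionError and nothing moves.
- sign_off(): hands the job in; it is judged then, once.
Trained networks look in the newest picture that a camera, given by its name, has taken for a name from the list of things; names that differ only in an ending like _2 or _b are one class to them, and where a whole thing is asked for, a point or a joint stands for the part that bears it (a point fixed in the world has none). Each returns a list of dicts, best first, with "score" (0 to 1); they miss things now and then, are a little off and sometimes report something else, mostly with a low value. They report only what shows in the picture. A call takes as long as a camera call.
- spot_in(camera, name): "centre" ([column, row] in pixels, amid what is visible of it).
- silhouettes(camera, name): "mask" (420x560 bool, what is visible of it) and "centre" ([column, row] in pixels, amid what is visible of it).
- tip_of(camera, name): "centre" ([column, row] in pixels: a listed point, or the origin of a listed thing).
The state is a dict: "clock": time; "q": joint angles; "joint_velocities": joint speeds; "tau": joint torques, N m; "position": TCP position; "eef_rot": TCP orientation; "contact_force": force on the tool from outside, world axes, zero at the start; "wrist_torque": the same for the moment, N m; "finger_gap": opening from 0.0 (shut) to 1.0 (fully open); "grasp_force": force on a finger pad.
Only numpy, scipy, OpenCV 4.12 (cv2) and the standard library are available. Lean on these libraries where they do the work, as an engineer would, in place of code of your own. Each camera call takes 0.05 s, during which the arm holds its last target. There are 200 camera calls.

## Working session

There is one attempt and no reset: what is moved stays moved. The work goes in short steps, each a Python script; the robot and the scene stay as the last script left them, time stands still between calls to the robot, and variables do not carry over. Pictures are saved under pics/ and viewed, at most 10 in all, crops included, and the job is handed in when it is done.

```bash
ls; mkdir -p pics; cat > h.py <<'E'
from cell import *
import numpy as np, cv2
from scipy.spatial.transform import Rotation as R
def ray(f,px):
    T=np.array(f["cam_to_world"]); d=np.array([(px[0]-f["cx"])/f["fx"],(px[1]-f["cy"])/f["fy"],1.])
    return T[:3,3],T[:3,:3]@d
def onz(f,px,z):
    o,d=ray(f,px); return o+d*(z-o[2])/d[2]
def proj(f,P):
    T=np.linalg.inv(np.array(f["cam_to_world"])); p=T[:3,:3]@np.array(P)+T[:3,3]
    return np.array([f["fx"]*p[0]/p[2]+f["cx"],f["fy"]*p[1]/p[2]+f["cy"]])
def save(f,n): cv2.imwrite("pics/"+n,cv2.cvtColor(f["img"],cv2.COLOR_RGB2BGR))
E
python3 - <<'E'
from h import *
np.set_printoptions(precision=3,suppress=True)
s=get_state(); print(s)
for c in ["top","side"]:
    f=grab_frame(c); save(f,c+"0.png"); print(c,np.array(f["cam_to_world"]),f["fx"])
    for n,z in [("meter",.004),("lip_edge",.030),("bottom_front",.004),("bottom_back",.044),("stand_foot",.042),("stand_tail",.044),("bottle",.004),("dish",.004),("reel",.004),("mat",0)]:
        for r in tip_of(c,n)[:2]: print(n,round(r["score"],2),np.array(r["centre"]),onz(f,r["centre"],z))
E
```

```text
cell.py
pics
{'clock': 0.0, 'q': array([ 1.031,  0.327, -0.194,  1.052, -0.   ,  1.437]), 'joint_velocities': array([-0.   , -0.   , -0.   ,  0.001, -0.001,  0.001]), 'tau': array([ -0.001, -44.34 ,  26.244,   0.015,  -0.   ,  -0.   ]), 'position': array([0.217, 0.505, 0.23 ]), 'eef_rot': array([-0.633, -3.077,  0.003]), 'contact_force': array([ 0.598,  0.063, -0.164]), 'wrist_torque': array([-0.013, -0.014,  0.033]), 'grasp_force': 0.0, 'finger_gap': 1.0022564979274156}
top [[-0.04  -0.974  0.224  0.31 ]
 [-0.999  0.039 -0.008  0.065]
 [-0.    -0.224 -0.975  1.172]
 [ 0.     0.     0.     1.   ]] 481.1776833363099
meter 0.66 [343.4 225.5] [ 0.521 -0.106  0.004]
lip_edge 0.58 [383.8 202.5] [ 0.57  -0.205  0.03 ]
bottom_front 0.74 [315.9 231.6] [ 0.509 -0.037  0.004]
bottom_back 0.64 [311.6 230.5] [ 0.505 -0.024  0.044]
stand_foot 0.84 [312.7 228. ] [ 0.511 -0.027  0.042]
bottle 0.54 [230.1 158.5] [0.706 0.17  0.004]
dish 0.92 [301.3 151.9] [ 0.716 -0.012  0.004]
dish 0.5 [382.8 207.1] [ 0.564 -0.207  0.004]
reel 0.56 [249.5 280.2] [0.397 0.129 0.004]
mat 0.65 [319.9 217.1] [ 0.546 -0.05   0.   ]
side [[-0.996 -0.075  0.047  0.505]
 [-0.088  0.763 -0.64   0.696]
 [ 0.012 -0.642 -0.767  0.797]
 [ 0.     0.     0.     1.   ]] 531.9103492329209
meter 0.78 [294.7 169.9] [ 0.53  -0.102  0.004]
lip_edge 0.6 [284.6 131.1] [ 0.559 -0.193  0.03 ]
bottom_back 0.88 [296.3 180. ] [ 0.524 -0.034  0.044]
stand_foot 0.8 [300.1 182.4] [ 0.516 -0.03   0.042]
stand_tail 0.7 [301.1 181.3] [ 0.514 -0.031  0.044]
stand_tail 0.59 [289.3 143.1] [ 0.545 -0.14   0.044]
bottle 0.64 [180.2 272.1] [0.716 0.176 0.004]
dish 0.67 [201.9 195.6] [ 0.711 -0.01   0.004]
dish 0.46 [289.3 142.8] [ 0.547 -0.185  0.004]
reel 0.8 [359.8 265.5] [0.396 0.131 0.004]
mat 0.82 [285.  194.1] [ 0.545 -0.035  0.   ]
mat 0.51 [360.1 265.1] [0.395 0.127 0.   ]
```

```bash
python3 - <<'E'
import cv2,numpy as np
a=cv2.imread("pics/top0.png")[140:300,220:420]; b=cv2.imread("pics/side0.png")[90:290,170:400]
a=cv2.resize(a,None,fx=2,fy=2,interpolation=3)[:400]; a=cv2.resize(a,(400,320)); b=cv2.resize(b,(400,348))
o=np.zeros((348,800,3),np.uint8); o[:320,:400]=a; o[:,400:]=b
cv2.imwrite("pics/c0.png",o)
E
```

```text
(no output)
```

View pics/c0.png

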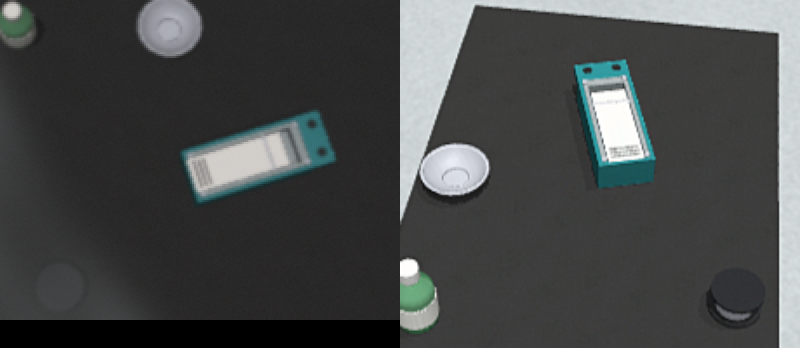

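The meter's head points toward −y, slightly +x, and its bottom end faces +y. The tail well shows near the head in the top crop at about (290,140), and the bystanders are clear of it. Next I take a closer look with the wrist camera.

```bash
cat >> h.py <<'E'
def wrist():
    s=get_state(); f=grab_frame("wrist"); T=np.eye(4); T[:3,:3]=R.from_rotvec(s["eef_rot"]).as_matrix(); T[:3,3]=s["position"]
    f["cam_to_world"]=T@np.array(f["T_tool_cam"]); return f
E
python3 - <<'E'
from h import *
np.set_printoptions(precision=3,suppress=True)
f=grab_frame("wrist"); print(np.array(f["T_tool_cam"]),f["fx"])
# tool down, y along meter y (~ -x world): meter x dir approx
a=np.radians(107); xm=np.array([np.cos(a),np.sin(a),0]); ym=np.cross([0,0,1],xm)
for sg in (1,-1):
    z=np.array([0,0,-1.]); y=sg*ym; x=np.cross(y,z); rv=R.from_matrix(np.c_[x,y,z]).as_rotvec()
    q=ik([.53,-.10,.30],rv); print(sg,q)
Tc=np.array(f["T_tool_cam"])[:3,3]
z=np.array([0,0,-1.]); y=-ym; x=np.cross(y,z); M=np.c_[x,y,z]
p=np.array([.535,-.11,.36])-M@np.array([Tc[0],Tc[1],0]); 
movep(p,R.from_matrix(M).as_rotvec()); grab(20)
f=wrist(); save(f,"w1.png")
for n,zz in [("meter",.004),("lip_edge",.030),("bottom_front",.004),("bottom_back",.044),("stand_foot",.044),("stand_tail",.044)]:
    for r in tip_of("wrist",n)[:2]: print(n,round(r["score"],2),np.array(r["centre"]),onz(f,r["centre"],zz))
print(get_state()["clock"],get_state()["position"])
E
```

```text
[[-0.001 -0.955 -0.298  0.076]
 [ 1.    -0.001 -0.    -0.   ]
 [-0.    -0.298  0.955 -0.143]
 [ 0.     0.     0.     1.   ]] 327.3724454175675
1 [-0.323  0.271 -0.093  1.207  0.    -2.191]
-1 [-0.323  0.271 -0.093  1.207  0.     0.951]
meter 0.78 [273.9  99.7] [ 0.538 -0.096  0.004]
lip_edge 0.9 [269.8 171.6] [ 0.561 -0.194  0.03 ]
bottom_back 0.94 [272.5  38.3] [ 0.514 -0.028  0.044]
stand_foot 0.76 [274.2  40.8] [ 0.517 -0.03   0.044]
stand_tail 0.95 [266.4 132.9] [ 0.54  -0.142  0.044]
5.0083 [ 0.557 -0.182  0.36 ]
```

View pics/w1.png

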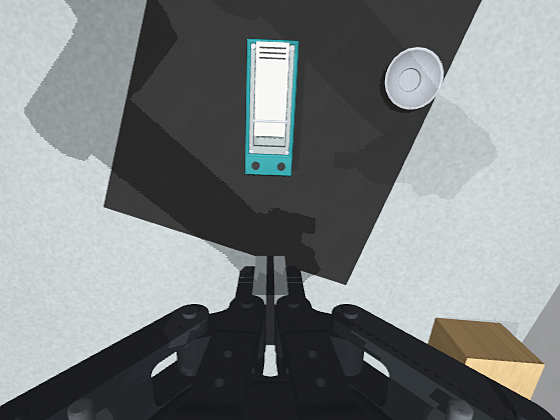

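The wrist picture shows the back's outline with corners near (248,39), (299,40), (291,176) and (246,175), and the tail's white flap near (268,128). I fit the pose from the wrist mask and check that the planned tool poses are reachable.

```bash
cat >> h.py <<'E'
def rot(M,a,sg=-1):
    "tool approach tilted by a (deg) in meter xz plane: (sin a, -cos a); tool x towards meter +x/up"
    a=np.radians(a); xm,ym=M[:3,0],M[:3,1]; Z=np.array([0,0,1.])
    z=np.sin(a)*xm-np.cos(a)*Z; y=sg*ym; return R.from_matrix(np.c_[np.cross(y,z),y,z]).as_rotvec()
def pose(ox,oy,yaw):
    M=np.eye(4); M[:3,:3]=R.from_euler('z',yaw).as_matrix(); M[:3,3]=[ox,oy,.004]; return M
def W(M,x,z,y=0): return (M@np.array([x/1e3,y/1e3,z/1e3,1]))[:3]
E
python3 - <<'E'
from h import *
np.set_printoptions(precision=4,suppress=True)
from scipy.optimize import least_squares
f=wrist(); hsv=cv2.cvtColor(f["img"],cv2.COLOR_RGB2HSV)
m=silhouettes("wrist","meter")[0]["mask"].astype(np.uint8)
teal=((hsv[...,0]>80)&(hsv[...,0]<98)&(hsv[...,1]>120)).astype(np.uint8); teal[:,330:]=0; teal[200:]=0
def hullmask(m):
    c=max(cv2.findContours(m,0,1)[0],key=cv2.contourArea); return cv2.fillConvexPoly(np.zeros_like(m),cv2.convexHull(np.vstack(cv2.findContours(m,0,1)[0])),1)
t=hullmask(cv2.morphologyEx(teal,cv2.MORPH_OPEN,np.ones((2,2),np.uint8))); print(m.sum(),t.sum())
C=[(x,y,z) for x in (-75,75) for y in (-33,33) for z in (0,40)]+[(-99,y,z) for y in (-33,33) for z in (26,40)]
import itertools
def sil(p,S=8):
    M=pose(*p); pts=np.array([proj(f,W(M,x,z,y)) for x,y,z in C],np.float32)
    h=cv2.convexHull(pts); return h
def res(p,mask):
    M=pose(*p); pts=np.array([proj(f,W(M,x,z,y)) for x,y,z in C],np.float32); h=cv2.convexHull(pts)[:,0]
    c=cv2.convexHull(np.vstack(cv2.findContours(mask,0,1)[0]))
    # distance of densely sampled mask outline to the model hull
    cc=max(cv2.findContours(mask,0,1)[0],key=len)[:,0].astype(np.float32)
    return np.array([cv2.pointPolygonTest(h.reshape(-1,1,2),(float(a),float(b)),True) for a,b in cc[::2]])-.5*0
for k in (m,t):
    r=least_squares(res,[.536,-.1,np.radians(107)],args=(k,),loss="soft_l1",diff_step=1e-3); print(r.x,np.degrees(r.x[2]),np.abs(r.fun).mean(),np.abs(res(r.x,k)).mean())
M=pose(*r.x)
for n,(x,z) in dict(lip_edge=(-99,26),bottom_back=(75,40),stand_tail=(-40,40),stand_foot=(72,40)).items(): print(n,W(M,x,z),proj(f,W(M,x,z)))
print("down",ik(W(M,-40,80),rot(M,0)))
for a in (20,30,40,50,55): print("tail",a,ik(W(M,-40,40),rot(M,a)), "lip",ik(W(M,-105,12),rot(M,a)),"far",ik(W(M,-150,12),rot(M,a)))
for a in (0,-15,-30,-45): print("arm",a,ik(W(M,60,95),rot(M,a)))
E
```

```text
6582 6845
[ 0.5333 -0.1014  1.8244] 104.53310364029133 0.8355282282732717 0.8355282282732717
[ 0.5354 -0.102   1.8294] 104.81656100125268 0.2927166030929356 0.2927166030929356
lip_edge [ 0.5607 -0.1977  0.03  ] [268.7133 173.9696]
bottom_back [ 0.5162 -0.0294  0.044 ] [273.6051  40.1542]
stand_tail [ 0.5456 -0.1406  0.044 ] [270.2283 133.3439]
stand_foot [ 0.517  -0.0323  0.044 ] [273.5099  42.7802]
down [-0.3833  0.4895 -0.3535  0.7278  0.      0.9289]
tail 20 [-0.5175  0.6982 -0.1514  0.9709  0.2466  0.7636] lip [-0.5877  0.7999 -0.0272  1.0097  0.2287  0.6937] far [-0.6309  0.8522  0.0844  1.0785  0.2171  0.6511]
tail 30 [-0.5703  0.8056 -0.0141  1.1535  0.3446  0.671 ] lip [-0.6336  0.9154  0.1381  1.2158  0.3193  0.6096] far [-0.6725  0.976   0.271   1.2996  0.3031  0.5724]
tail 40 [-0.6135  0.9284  0.1346  1.3481  0.4263  0.5718] lip [-0.6711  1.0487  0.3211  1.4352  0.3946  0.5193] far [-0.7066  1.1207  0.4835  1.5375  0.3746  0.4876]
tail 50 [-0.6477  1.0645  0.2948  1.5546  0.492   0.4665] lip [-0.7009  1.2001  0.5275  1.6714  0.4552  0.4233] far [-0.7337  1.2924  0.7401  1.8028  0.4322  0.3974]
tail 55 [-0.6616  1.137   0.3794  1.6624  0.5192  0.4117] lip [-0.713   1.2839  0.6436  1.798   0.4802  0.3734] far [-0.7447  1.3959  0.9032  1.9559  0.4559  0.3505]
arm 0 [-0.2258  0.4054 -0.4494  0.7161  0.      1.0864]
arm -15 [-0.0835  0.3705 -0.5417  0.569  -0.2463  1.2176]
arm -30 [ 0.0603  0.3984 -0.6017  0.4574 -0.5123  1.3429]
arm -45 [ 0.1884  0.4861 -0.6251  0.3895 -0.7829  1.4716]
```

```bash
cat >> h.py <<'E'
M0=pose(.5354,-.102,1.8294)
def tip_low(x,z,a,hw=11):
    "TCP (meter x,z mm) so that the head-side corner of the shut tip is at x,z"
    a=np.radians(a); return x+hw*np.cos(a), z+hw*np.sin(a)
E
python3 - <<'E'
from h import *
np.set_printoptions(precision=3,suppress=True)
M=M0; a=45; rv=rot(M,a)
def P(th,r=15): return -25-r*np.cos(th)-2*np.sin(th), 38-r*np.sin(th)+2*np.cos(th)
x,z=tip_low(*P(0),a)
movep(W(M,x-60*np.sin(np.radians(a)),z+60*np.cos(np.radians(a))),rv)
F0=get_state()["contact_force"]
move_l(W(M,x-5*np.sin(np.radians(a)),z+5*np.cos(np.radians(a))),.1)
for d in range(0,50,8):
    x,z=tip_low(*P(np.radians(d)),a)
    hit=move_l(W(M,x,z),.03,until_force=20); print(d,hit,get_state()["contact_force"]-F0)
    if hit: break
f=grab_frame("side"); save(f,"s2.png")
cv2.imwrite("pics/s2c.png",cv2.resize(cv2.imread("pics/s2.png")[80:230,200:400],None,fx=3,fy=3,interpolation=2))
print(get_state()["clock"])
E
```

```text
0 False [-0.501  0.193 -0.549]
8 False [-1.489  0.179 -0.498]
16 False [-0.605 -0.7    0.569]
24 False [ 0.21  -0.947  0.933]
32 False [ 0.703 -2.512  1.008]
40 False [ 0.631 -1.666  0.441]
48 False [ 0.302 -2.295 -0.489]
8.7333
```

View pics/s2c.png

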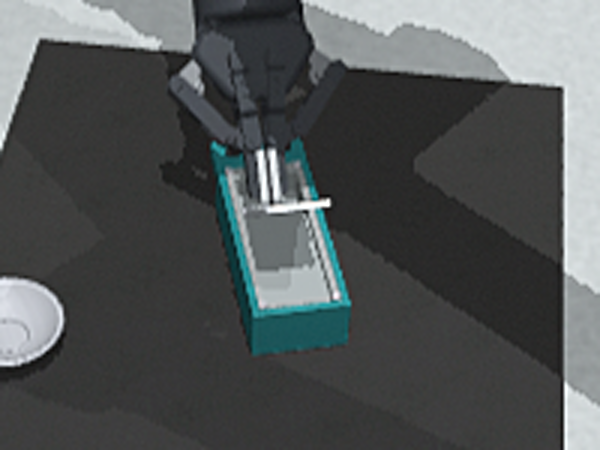

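The finger is in the well and the stand is raised, edge-on at about (300,148) in the side view. I retract and measure its angle.

```bash
cat >> h.py <<'E'
def foot(th): return -25+97*np.cos(th), 38+97*np.sin(th)
def angle(M=M0,cams=("side","top")):
    for c in cams:
        f=wrist() if c=="wrist" else grab_frame(c)
        for r in tip_of(c,"stand_foot")[:2]:
            ths=np.radians(np.arange(0,75,.5)); d=[np.linalg.norm(proj(f,W(M,*foot(t)))-r["centre"]) for t in ths]
            i=int(np.argmin(d)); print(c,round(r["score"],2),np.array(r["centre"]),"theta",np.degrees(ths[i]),"err",round(d[i],1))
E
python3 - <<'E'
from h import *
np.set_printoptions(precision=3,suppress=True)
M=M0; p=get_state()["position"]; k=np.radians(45)
move_l(p+M[:3,0]*-.05+np.array([0,0,.05]),.2)
move_l(p+M[:3,0]*-.05+np.array([0,0,.19]),.25)
angle()
movep(W(M,100,190),rot(M,0))
angle()
print(get_state()["clock"])
for n in("lip_edge","bottom_back"):
    f=grab_frame("side"); r=tip_of("side",n); print(n,[ (round(q["score"],2),q["centre"]) for q in r[:1]],proj(f,W(M,*{"lip_edge":(-99,26),"bottom_back":(75,40)}[n])))
save(f,"s3.png")
f=wrist(); save(f,"w3.png")
a=cv2.imread("pics/s3.png")[80:230,200:400]; b=cv2.imread("pics/w3.png")
cv2.imwrite("pics/c3.png",np.hstack([cv2.resize(a,(400,300),interpolation=2),cv2.resize(b,(400,300))]))
E
```

```text
side 0.45 [295.9 147.7] theta 43.0 err 2.5
top 0.65 [327.1 220.7] theta 38.5 err 3.0
top 0.19 [356.9 217.9] theta 74.5 err 12.4
side 0.62 [298.4 147.4] theta 43.0 err 0.2
11.2167
lip_edge [(0.57, [287.8, 133.1])] [284.035 129.555]
bottom_back [(0.71, [302.4, 179.2])] [299.921 181.914]
```

View pics/c3.png

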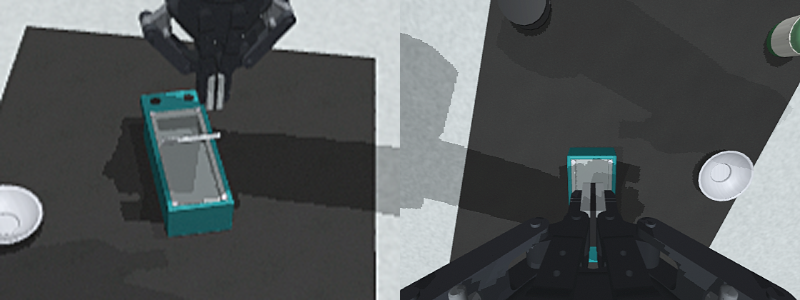

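The stand is at about 43° (54.4° is the stop), with its edge at about (190,137) in the left crop. The hand is clear on the bottom-end side. I push the foot along its arc.

```bash
python3 - <<'E'
from h import *
np.set_printoptions(precision=3,suppress=True)
M=M0
move_l(W(M,82,84),.2); F0=get_state()["contact_force"]
for d in (40,43,46,49,52,54.4,56.5):
    t=np.radians(d); x,z=foot(t); move_l(W(M,x+2*np.sin(t)+11,z-20),.04)
    print(d,M[:3,:3].T@(get_state()["contact_force"]-F0))
angle()
p=get_state()["position"]; move_l(p+M[:3,0]*.04,.15)
angle(); 
move_l(p+M[:3,0]*.04+np.array([0,0,.11]),.25)
angle(M0,("side","top","side")); print(get_state()["clock"])
f=grab_frame("side"); save(f,"s4.png")
for t in (43,50,54.4): print(t,proj(f,W(M,*foot(np.radians(t)))))
cv2.imwrite("pics/s4c.png",cv2.resize(f["img"][80:230,200:400,::-1],None,fx=4,fy=4,interpolation=2))
E
```

```text
40 [ 0.932  1.406 -0.638]
43 [0.459 0.307 0.556]
46 [0.656 0.616 0.059]
49 [1.016 1.544 0.18 ]
52 [1.4   1.072 0.599]
54.4 [ 2.606 -0.254 -0.061]
56.5 [ 4.372  1.268 -0.116]
side 0.58 [299.2 135.4] theta 56.5 err 2.2
side 0.68 [297.5 136.3] theta 55.5 err 0.5
side 0.76 [297.8 140.9] theta 50.5 err 0.1
side 0.43 [300.1 197.1] theta 0.0 err 15.6
16.1333
43 [298.424 147.602]
50 [297.727 141.37 ]
54.4 [297.227 137.502]
```

View pics/s4c.png

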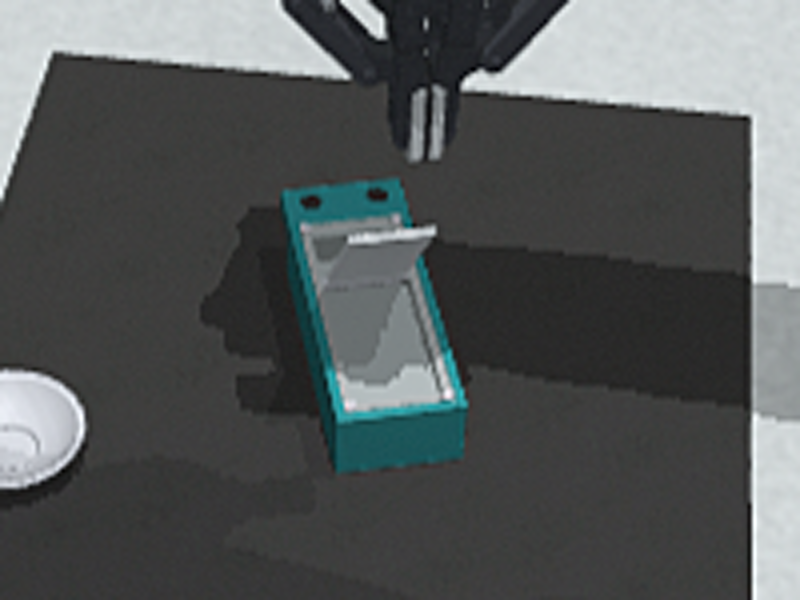

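The force rose to 4.4 N at the end of the push and the foot edge is at about (298,138), where 137.5 is expected at the stop, so the stand is open. I refit the meter's pose and dry-run the tipping path.

```bash
cat >> h.py <<'E'
C=[(x,y,z) for x in (-75,75) for y in (-33,33) for z in (0,40)]+[(-99,y,z) for y in (-33,33) for z in (26,40)]
def refit(f,p0=(.5354,-.102,1.8294)):
    from scipy.optimize import least_squares
    hsv=cv2.cvtColor(f["img"],cv2.COLOR_RGB2HSV)
    t=((hsv[...,0]>80)&(hsv[...,0]<98)&(hsv[...,1]>120)).astype(np.uint8)
    n,l,st,_=cv2.connectedComponentsWithStats(cv2.dilate(t,np.ones((9,9)))); t[l!=1+np.argmax(st[1:,4])]=0
    hull=cv2.convexHull(np.vstack(cv2.findContours(t,0,1)[0])); k=cv2.fillConvexPoly(np.zeros_like(t),hull,1)
    cc=max(cv2.findContours(k,0,1)[0],key=len)[:,0][::2]
    def res(p):
        h=cv2.convexHull(np.array([proj(f,W(pose(*p),x,z,y)) for x,y,z in C],np.float32))
        return [cv2.pointPolygonTest(h,(float(a),float(b)),True) for a,b in cc]
    r=least_squares(res,p0,loss="soft_l1",diff_step=1e-3); print(r.x,np.abs(r.fun).mean()); return r.x
def lift(M,phi,s,a_rel,gap=0):
    "TCP position, rotvec with finger face on the lip edge when the meter is tipped by phi deg"
    a,ph=np.radians(a_rel),np.radians(phi)
    n=np.array([np.cos(a),np.sin(a)]); p=np.array([-99.,26])+s*np.array([np.sin(a),-np.cos(a)])-(11+gap)*n
    def turn(p,piv,t): v=p-piv; return piv+np.array([v[0]*np.cos(t)+v[1]*np.sin(t),-v[0]*np.sin(t)+v[1]*np.cos(t)])
    f=np.array([75.,0]); p=turn(p,f,min(ph,np.pi/2))
    if ph>np.pi/2: p=turn(p,f+[40,0],ph-np.pi/2)
    return W(M,*p), rot(M,a_rel-phi)
def sched(phi): u=min(phi/90,1); return 9+6*u, 55+27*u
E
python3 - <<'E'
from h import *
np.set_printoptions(precision=4,suppress=True)
M=M0
movep([.557,-.182,.36],rot(M,0))
p=refit(wrist()); M=pose(*p)
for ph in (0,30,60,90,100,108):
    P,rv=lift(M,ph,*sched(ph)); print(ph,P,ik(P,rv))
angle(M,("wrist","side"))
print(get_state()["clock"])
E
```

```text
[ 0.5338 -0.1014  1.8282] 0.37519614850049193
0 [ 0.5587 -0.1961  0.0158] [-0.709   1.2655  0.6     1.771   0.4842  0.3772]
30 [ 0.5505 -0.1649  0.0982] [-0.6147  0.8223  0.1374  1.3626  0.3679  0.6083]
60 [ 0.5331 -0.0988  0.1525] [-0.4193  0.4708 -0.2081  1.0354  0.1763  0.8814]
90 [ 0.5114 -0.0163  0.1647] [-0.0983  0.2883 -0.4385  0.7951 -0.1308  1.2119]
100 [0.5042 0.0111 0.1669] [ 0.0585  0.2782 -0.4816  0.7469 -0.3078  1.3619]
108 [0.4984 0.033  0.1652] [ 0.1848  0.3058 -0.4942  0.7354 -0.4525  1.4901]
wrist 0.85 [268.6  70.3] theta 53.5 err 0.3
wrist 0.63 [267.5  47. ] theta 27.5 err 1.1
side 0.72 [296.4 138.9] theta 53.5 err 1.8
17.3167
```

```bash
cat >> h.py <<'E'
M1=pose(.5338,-.1014,1.8282)
E
python3 - <<'E'
from h import *
np.set_printoptions(precision=3,suppress=True)
M=M1
P,rv=lift(M,0,*sched(0),gap=3)
movep(P-M[:3,0]*.06+[0,0,.06],rv); F0=get_state()["contact_force"]
move_l(P-M[:3,0]*.03,.15); 
print("insert",move_l(P,.06,until_force=10),get_state()["contact_force"]-F0)
for ph in range(0,37,4):
    P,rv=lift(M,ph,*sched(ph)); move_l(P,.05 if ph else .03,rot=rv)
    print(ph,M[:3,:3].T@(get_state()["contact_force"]-F0))
f=grab_frame("side"); save(f,"s5.png"); cv2.imwrite("pics/s5c.png",cv2.resize(f["img"][60:230,180:410,::-1],None,fx=3,fy=3,interpolation=2))
print(get_state()["clock"])
E
```

```text
insert False [-0.634  1.396 -1.131]
0 [ 0.726 -0.53  -0.369]
4 [-0.736 -0.135 -1.439]
8 [-2.505 -0.366 -2.157]
12 [-1.239 -0.594 -1.677]
16 [-1.621  0.583 -0.969]
20 [-1.272  0.032 -0.977]
24 [-1.094 -0.148 -1.21 ]
28 [-1.591 -0.329 -1.579]
32 [-1.861 -0.037 -0.645]
36 [-1.61  -0.342  0.469]
23.55
```

View pics/s5c.png

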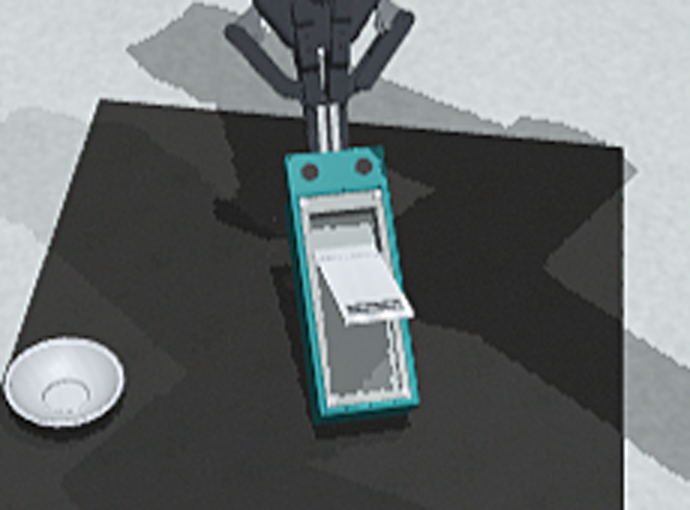

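The meter is raised about 36° on the finger. The bottom_back edge is at about (303,197), and the bottom edge looks to be on the mat. I check for any slide before going on.

```bash
python3 - <<'E'
from h import *
f=grab_frame("side"); M=M1
def pt(x,z,phi,dx): 
    t=np.radians(phi); v=np.array([x-75,z]); return proj(f,W(M,75+dx+v[0]*np.cos(t)+v[1]*np.sin(t),-v[0]*np.sin(t)+v[1]*np.cos(t)))
for phi in (32,36,40):
    for dx in (0,8): print(phi,dx,pt(75,40,phi,dx).round(1),pt(-99,40,phi,dx).round(1),pt(75,0,phi,dx).round(1))
for n in("bottom_back","bottom_front","lip_edge"): print(n,[(round(r["score"],2),r["centre"]) for r in tip_of("side",n)[:2]])
E
```

```text
32 0 [302.7 192.2] [290.2 106.6] [299.8 196. ]
32 8 [303.5 195.2] [290.9 109.2] [300.5 198.9]
36 0 [302.9 193.6] [291.2 106.1] [299.8 196. ]
36 8 [303.7 196.6] [291.9 108.6] [300.5 198.9]
40 0 [303. 195.] [292.2 105.9] [299.8 196. ]
40 8 [303.9 198. ] [293.  108.5] [300.5 198.9]
bottom_back []
bottom_front [(0.95, [299.8, 199.7])]
lip_edge [(0.95, [293.8, 112.7])]
```

```bash
cat >> h.py <<'E'
def tipfit(f,M=M1,phi0=36,fix=None):
    "fit phase (deg), slide (mm), sideways (mm), yaw (deg) to the teal outline"
    from scipy.optimize import least_squares
    hsv=cv2.cvtColor(f["img"],cv2.COLOR_RGB2HSV)
    t=((hsv[...,0]>80)&(hsv[...,0]<98)&(hsv[...,1]>100)).astype(np.uint8); t[:60]=0;t[235:]=0;t[:,:230]=0;t[:,400:]=0
    hull=cv2.convexHull(np.vstack(cv2.findContours(t,0,1)[0])); k=cv2.fillConvexPoly(np.zeros_like(t),hull,1)
    cc=max(cv2.findContours(k,0,1)[0],key=len)[:,0]
    def pts(p):
        t=np.radians(p[0]); o=[]; c,s=np.cos(np.radians(p[3])),np.sin(np.radians(p[3]))
        for x,y,z in C:
            X=(x-75)*np.cos(t)+z*np.sin(t); Z=-(x-75)*np.sin(t)+z*np.cos(t)
            o.append(proj(f,W(M,75+p[1]+c*X-s*y,Z,p[2]+s*X+c*y)))
        return np.array(o,np.float32)
    def res(p):
        h=cv2.convexHull(pts(p)); return [cv2.pointPolygonTest(h,(float(a),float(b)),True) for a,b in cc]
    r=least_squares(res,[phi0,0,0,0],x_scale=[5,5,3,3],loss="soft_l1",diff_step=3e-3); print("phi,dx,dy,yaw",r.x.round(1),np.abs(r.fun).mean().round(2)); return r.x
E
python3 - <<'E'
from h import *
f=grab_frame("side"); tipfit(f,phi0=36); tipfit(f,phi0=30); f=grab_frame("top"); tipfit(f,phi0=36)
E
```

```text
phi,dx,dy,yaw [31.4  0.   0.   0. ] 1.16
phi,dx,dy,yaw [31.3  0.   0.   0. ] 1.16Traceback (most recent call last):
  File "<stdin>", line 2, in <module>
  File "h.py", line 61, in tipfit
    hull=cv2.convexHull(np.vstack(cv2.findContours(t,0,1)[0])); k=cv2.fillConvexPoly(np.zeros_like(t),hull,1)
                        ~~~~~~~~~^^^^^^^^^^^^^^^^^^^^^^^^^^^^
    return _nx.concatenate(arrs, 0, dtype=dtype, casting=casting)
           ~~~~~~~~~~~~~~~^^^^^^^^^^^^^^^^^^^^^^^^^^^^^^^^^^^^^^^
ValueError: need at least one array to concatenate
```

```bash
sed -i 's/r=least_squares(res,\[phi0,0,0,0\].*$/r=least_squares(lambda q:res(np.array(q)-100),np.array([phi0,0,0,0])+100,loss="soft_l1",diff_step=5e-3); r.x-=100; print("phi,dx,dy,yaw",r.x.round(1),np.abs(r.fun).mean().round(2)); return r.x/' h.py
python3 - <<'E'
from h import *
f=grab_frame("side"); tipfit(f,phi0=36); tipfit(f,phi0=30)
E
```

```text
phi,dx,dy,yaw [31.1  8.7 -1.3 -0.9] 0.32
phi,dx,dy,yaw [31.1  8.7 -1.3 -0.9] 0.32
```

The fit gives φ=31° with the meter slid about 9 mm toward its bottom end. The finger holds it only by its rounded tip. I'll steepen the tool so the push is square to the lip, reach in deeper, then go on.

```bash
cat >> h.py <<'E'
def shifted(M,p):
    T=lambda x,y:np.array([[1,0,0,x/1e3],[0,1,0,y/1e3],[0,0,1,0],[0,0,0,1]],float); Z=np.eye(4); Z[:3,:3]=R.from_euler('z',np.radians(p[3])).as_matrix()
    return M@T(75+p[1],p[2])@Z@T(-75,0)
E
python3 - <<'E'
from h import *
np.set_printoptions(precision=3,suppress=True)
M=shifted(M1,[31.1,8.7,-1.3,-.9]); 
print(get_state()["position"],lift(M,31.1,3,64,-7)[0])
for a in [(31.1,4,84,-6),(31.1,15,85,0),(45,15,86,0),(60,15,87,0),(90,15,87,0),(108,15,87,0)]: P,rv=lift(M,*a); print(a,P,ik(P,rv) is not None)
F0=np.zeros(3)
for a in [(31.1,4,74,-6.5),(31.1,5,84,-5),(31.1,10,85,-2),(31.1,15,85,0)]:
    P,rv=lift(M,*a); move_l(P,.04,rot=rv); print(a,M[:3,:3].T@get_state()["contact_force"])
f=grab_frame("side"); save(f,"s6.png"); tipfit(f,phi0=31); print(get_state()["clock"])
E
```

```text
[ 0.548 -0.154  0.112] [ 0.547 -0.153  0.111]
(31.1, 4, 84, -6) [ 0.546 -0.152  0.11 ] True
(31.1, 15, 85, 0) [ 0.545 -0.146  0.098] True
(45, 15, 86, 0) [ 0.538 -0.12   0.127] True
(60, 15, 87, 0) [ 0.53  -0.086  0.149] True
(90, 15, 87, 0) [ 0.51  -0.006  0.164] True
(108, 15, 87, 0) [0.498 0.043 0.164] True
(31.1, 4, 74, -6.5) [-1.33   0.226 -0.762]
(31.1, 5, 84, -5) [ 0.351  0.472 -0.12 ]
(31.1, 10, 85, -2) [-0.002  0.423  0.189]
(31.1, 15, 85, 0) [ 0.177 -0.341 -0.456]
phi,dx,dy,yaw [25.9 17.3 -3.3  0.2] 2.14
25.2417
```

```bash
python3 - <<'E'
from h import *
f=grab_frame("side"); cv2.imwrite("pics/s6c.png",cv2.resize(f["img"][60:230,180:410,::-1],None,fx=3,fy=3,interpolation=2))
E
```

```text
(no output)
```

View pics/s6c.png

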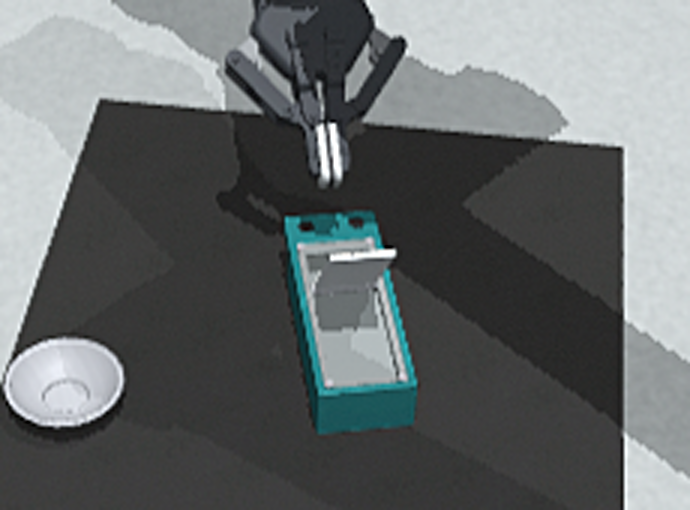

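The meter slipped off the finger tip and lies flat again, head at about (330,220) in the crop, stand still open and everything else undisturbed. I re-measure and check a path with steeper tilt and deeper insertion.

```bash
cat >> h.py <<'E'
def sched2(phi,a0=55,amax=68):
    aw=min(a0+1.5*phi,amax,87-phi); return 15.5, aw+phi
E
python3 - <<'E'
from h import *
np.set_printoptions(precision=4,suppress=True)
p=get_state()["position"]; move_l(p+[0,-.03,.12],.25); movep([.557,-.175,.36],rot(M1,0))
p=refit(wrist(),(.53,-.09,1.825)); M=pose(*p); angle(M,("wrist","side"))
for am in (60,68,75):
  for a0 in (55,58):
    for ph in (0,5,10,15,20,30,50,90,108):
        P,rv=lift(M,ph,*sched2(ph,a0,am)); q=ik(P,rv)
        if q is None or ph==0: print(a0,am,ph,P,q)
P,rv=lift(M,10,*sched2(10,55,68)); print(ik(P,rv))
print(get_state()["clock"])
E
```

```text
[ 0.5262 -0.0838  1.7926] 0.30742146275937854
wrist 0.74 [264.8  56.1] theta 52.50000000000001 err 1.1
side 0.58 [300.2 144.3] theta 54.5 err 0.7
55 60 0 [ 0.5466 -0.1741  0.0121] [-0.7068  1.2045  0.4463  1.6649  0.5128  0.4052]
58 60 0 [ 0.5464 -0.1732  0.0125] [-0.7132  1.2496  0.5022  1.7339  0.5277  0.3728]
55 68 0 [ 0.5466 -0.1741  0.0121] [-0.7068  1.2045  0.4463  1.6649  0.5128  0.4052]
58 68 0 [ 0.5464 -0.1732  0.0125] [-0.7132  1.2496  0.5022  1.7339  0.5277  0.3728]
55 75 0 [ 0.5466 -0.1741  0.0121] [-0.7068  1.2045  0.4463  1.6649  0.5128  0.4052]
58 75 0 [ 0.5464 -0.1732  0.0125] [-0.7132  1.2496  0.5022  1.7339  0.5277  0.3728]
[-0.7243  1.351   0.6458  1.9744  0.5731  0.2638]
26.95
```

```bash
cat >> h.py <<'E'
M2=pose(.5262,-.0838,1.7926)
E
python3 - <<'E'
from h import *
np.set_printoptions(precision=2,suppress=True)
M=M2
P,rv=lift(M,0,*sched2(0),gap=1.5)
movep(P-M[:3,0]*.06+[0,0,.06],rv); F0=get_state()["contact_force"]
move_l(P-M[:3,0]*.03,.15)
hit=move_l(P,.05,until_force=6); print("insert",hit,get_state()["contact_force"]-F0)
if not hit:
  for ph in range(0,26,3):
    P,rv=lift(M,ph,*sched2(ph)); move_l(P,.05 if ph else .03,rot=rv)
    print(ph,M[:3,:3].T@(get_state()["contact_force"]-F0))
    if ph in(12,24): tipfit(grab_frame("side"),M,ph)
print(get_state()["clock"])
E
```

```text
insert False [-0.66  1.87  2.03]
0 [-0.03  0.57  0.42]
3 [-0.03  0.39 -1.38]
6 [ 0.31  1.03 -1.49]
9 [ 0.63  0.96 -1.6 ]
12 [-0.98  0.96 -1.15]
phi,dx,dy,yaw [11.1  0.6 -1.1 -0.4] 0.26
15 [-1.26  1.09 -3.04]
18 [-0.81  0.64 -1.51]
21 [-1.87  1.03 -1.5 ]
24 [-0.82  1.95 -0.64]
phi,dx,dy,yaw [22.7  1.7 -1.  -0.3] 0.26
32.525
```

```bash
python3 - <<'E'
from h import *
np.set_printoptions(precision=2,suppress=True)
M=M2
for ph in range(28,69,4):
    P,rv=lift(M,ph,*sched2(ph)); move_l(P,.06,rot=rv)
    if ph in(40,52,68):
        p=tipfit(grab_frame("side"),M,ph); print(ph,M[:3,:3].T@get_state()["contact_force"])
        if abs(p[0]-ph)>6: break
print(get_state()["clock"])
E
```

```text
phi,dx,dy,yaw [37.1  2.2 -0.9 -0.2] 0.26
40 [-1.62 -0.46 -0.32]
phi,dx,dy,yaw [47.1  5.9 -1.2 -0.8] 0.29
52 [-1.27  0.7  -0.81]
phi,dx,dy,yaw [67.5  2.  -1.7 -0.9] 0.34
68 [-0.14 -0.78 -0.23]
36.3417
```

```bash
python3 - <<'E'
from h import *
np.set_printoptions(precision=2,suppress=True)
M=M2
for ph in range(71,92,3):
    P,rv=lift(M,ph,*sched2(ph)); move_l(P,.05,rot=rv)
sleep(.5); p=tipfit(grab_frame("side"),M,88); print(get_state()["clock"])
f=grab_frame("side"); cv2.imwrite("pics/s7c.png",cv2.resize(f["img"][40:230,180:410,::-1],None,fx=3,fy=3,interpolation=2))
E
```

```text
phi,dx,dy,yaw [118.3  -5.    2.5   1.3] 0.43
39.1083
```

View pics/s7c.png

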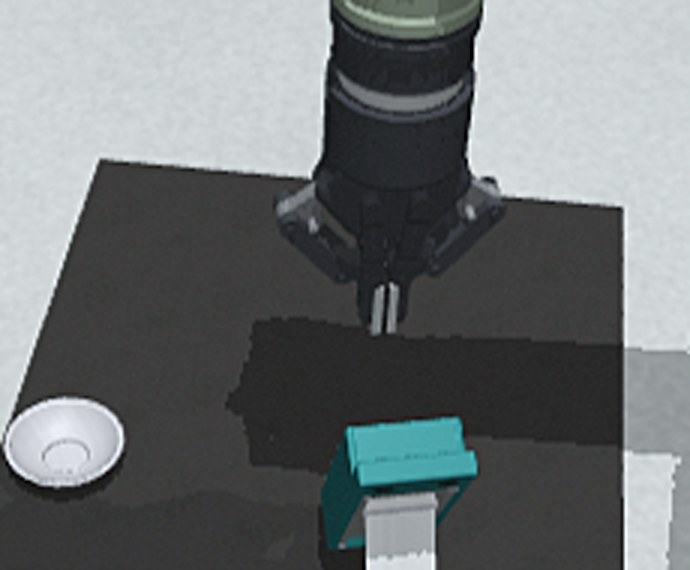

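The meter has rolled past upright and now leans back: the head is at about (410,455), the stand is in front of it, and the fit gives φ=118° where 119° is expected. The fingers are clear of it, so I back away and check.

```bash
python3 - <<'E'
from h import *
np.set_printoptions(precision=3,suppress=True)
M=M2; p=get_state()["position"]
move_l(p-M[:3,0]*.06,.15); move_l(p-M[:3,0]*.06+[0,0,.12],.25)
f=grab_frame("side"); q=tipfit(f,M,118); Mx=shifted(M,q)
# predicted foot: on the mat 128 mm beyond the front pivot
t=np.radians(119); v=np.array([-25+97*np.cos(.95)-75,38+97*np.sin(.95)])
print("pred foot",[ (v[0]*np.cos(t)+v[1]*np.sin(t)).round(1),(-v[0]*np.sin(t)+v[1]*np.cos(t)).round(1)])
for n in("stand_foot","bottom_back","lip_edge"): print(n,[(round(r["score"],2),r["centre"]) for r in tip_of("side",n)[:2]])
for n in("bottle","dish","reel"):
    r=tip_of("side",n)[:1]; print(n,[(round(k["score"],2),onz(f,k["centre"],.004)) for k in r])
print(get_state()["clock"])
a=f["img"][130:310,180:420,::-1]; cv2.imwrite("pics/s8c.png",cv2.resize(a,None,fx=3,fy=3,interpolation=2))
E
```

```text
phi,dx,dy,yaw [118.1  -4.5   2.6   1.2] 0.48
pred foot [np.float64(123.4), np.float64(-18.6)]
stand_foot [(0.58, [313.7, 260.1])]
bottom_back [(0.68, [306.4, 219.9])]
lip_edge [(0.7, [318.6, 190.9])]
bottle [(0.97, array([0.712, 0.177, 0.004]))]
dish [(0.76, array([ 0.709, -0.014,  0.004]))]
reel [(0.8, array([0.396, 0.134, 0.004]))]
40.6917
```

View pics/s8c.png

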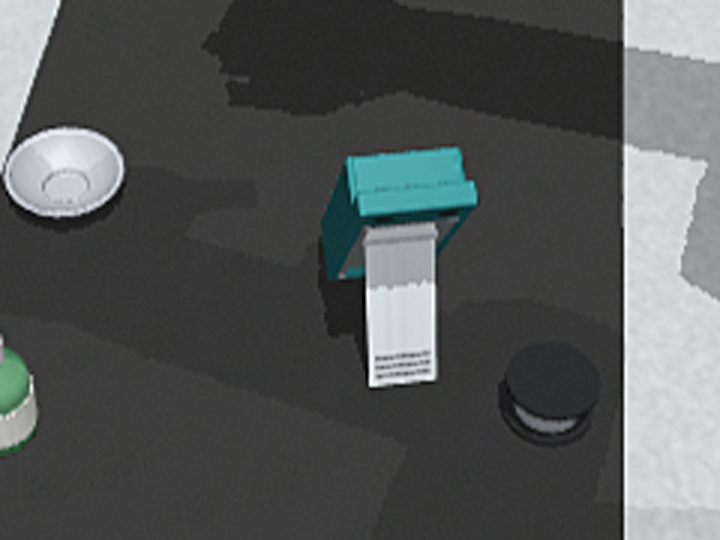

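The meter stands leaning on its open kickstand, with the foot on the mat at about (314,258). The bystanders are unmoved and the robot is clear.

```bash
python3 -c "
from h import *
print(sign_off())"
```

```text
the job is handed in; nothing more can be done
None
```

The job is handed in: the kickstand is open to its stop, the meter leans back on it on the mat about 28° past upright, and the bottle, dish and reel are where they were; on the first lift the meter slipped off the finger and dropped back flat, so I lifted it again, and it rolled past upright onto the stand on its own at about 39 s.

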